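Tug-test two drone landing legs and scrap the one that pulls out

ROBOT

A 7-joint arm with a two-finger parallel gripper is mounted at the origin on the work surface. World frame = base frame: x ahead of the robot, y to its left, z up, the work surface at z = 0. Lengths are in m, angles in rad, forces in N, time in s.
With the tool pointing down it reaches from about 0.425 to 0.95 m from the base axis. Payload 4.7 kg.
Tool frame: the origin (TCP) lies on the centre line of the jaws, within the pads' length; the fingertips stand robot.nose_length ahead of it and the grasp point (between the pads) lies 8 mm behind it (robot.nose_length is the distance from the TCP to the fingertips, in m); z points along the fingers, y is the line along which they close (so a half turn about z gives the same grasp; the last joint's range is limited). The gripper opens to 85 mm and grips with 20 to 120 N. Pads are 22 mm wide; open, the fingers measure 114 mm over their backs; the gripper's body (76 mm by 85 mm) begins 54 mm behind the grasp point. The pads swing forward as they close: fully open they stand 13 mm farther back than shut.
Start: joints at [-1.201, 0.469, -0.049, 1.532, 0.024, 1.141, -0.082], TCP at [0.262, 0.622, 0.242] pointing down, gripper open.
Joint ranges: [-2.59, 2.59], [-0.33, 1.99], [-1.39, 1.29], [0.1, 2.45], [-1.04, 4.18], [0.21, 1.99], [-2.66, 2.66]. Speed limits (rad/s): [2.57, 2.57, 3.14, 3.14, 3.14, 3.14, 3.14].

INTERFACE

Orientations are given as [roll, pitch, yaw] about the fixed x, y, z axes, in that order (R = Rz(yaw) Ry(pitch) Rx(roll)).
In Python, from plant import robot gives the robot as it stands. Calls block until the motion is done:
- robot.goto(position, orientation): joint-space move of the TCP to a pose.
- robot.move_straight(position, vel=0.15, attitude=None, contact_N=None): straight line of the TCP; attitude=None keeps the orientation; vel is the mean speed in m/s. With contact_N (N) it stops when the force on the tool has changed by that much, and returns True; else False.
- robot.move_joints(angles): joint-space move.
- robot.grip(opening, strength=None): opening from 0.0 (shut) to 1.0 (fully open); strength is the grip in N (None keeps the last); returns when the fingers have stopped.
- robot.sleep(seconds).
- robot.inverse_kinematics(position, orientation): joint angles nearest the present ones, or None.
- robot.sense(): the state.
- robot.grab_frame(name): name is "side" or "top" or "wrist"; returns a dict with "image" (420x560x3 uint8, red, green, blue), "range_z" (420x560 float32, m along the optical axis (not along the pixel's ray), 0 where there is no reading), "fx", "fy", "cx", "cy" (pixels), "dist_coeffs" ([k1, k2, p1, p2, k3] as OpenCV has them; the pictures are not rectified), "R" (3x3) and "t" (3): a world point X has camera coordinates R X + t. Camera axes: x right, y down, z forward; pixel columns grow to the right and rows downward; lengths in m; the calibration is good to about 2 mm. A picture is of the moment at which its call begins.
A pose or a line that the arm cannot do raises robot.IKError and nothing moves.
- robot.close_job(): hands the job in; it is judged then, once.
The state is a dict: "t": time; "joint_pos": joint angles; "joint_velocities": joint speeds; "effort": joint torques, N m; "tcp_pos": TCP position; "tcp_rot": TCP orientation; "wrist_force": force on the tool from outside, world axes, zero at the start; "torque": the same for the moment, N m; "opening": opening from 0.0 (shut) to 1.0 (fully open); "gripper_force": force on a finger pad.
Only numpy, scipy, OpenCV 4.12 (cv2) and the standard library are available. Lean on these libraries where they do the work, as an engineer would, in place of code of your own. Each camera call takes 0.05 s, during which the arm holds its last target. There are 200 camera calls.

TASK

Two landing legs stand snapped into upturned drone arms in spring pull-test nests, and one of them has broken snap tabs hidden inside. Grip each leg by its stem and tug it straight up, building the pull slowly to about 13 newtons (at least 10, never above 18) and holding it there for a second. Leave the leg that holds seated in its nest, put the one that pulls out into the open scrap tray, and do not disturb the other things on the bench.

Things in the scene. Friction and masses are not known exactly. Their poses are not given: they have to be found in the camera images.
- leg_1: Grey landing leg upside down in the socket of nest_1: square stem 16 x 16 x 92 mm, round rubber foot 16 mm across and 8 mm thick on top, 40 g. Its x and y lie as the nest's. Origin: centre of the stem's lower end, at first on the socket floor, 16 mm above the nest's underside: 36 mm of it is inside, 64 mm stands out. z up along the leg. Whether its unseen snap tabs hold is not known
- leg_1_grip (a point): Point on the axis of leg_1, 70 mm above its lower end: a good grip height. When tugged, a sound leg first lifts through a free play of 1 to 9 mm, new each time; then its tabs catch, the sprung carriage gives, and the pull starts at about 3 N and grows about 6 N per mm (carriage stop at 6 mm). Let go, it sinks back. A broken leg slides out with only rubbing
- nest_1: Pull-test nest fixed to the bench: 100 x 100 x 8 mm base, four 52 mm corner posts, a 64 mm grey carriage floating on springs, on it an upturned black drone arm whose top is 52 mm above the nest's underside, beam and motor reaching 104 mm along the nest's +x, no higher. In the centre a leg socket opens upward, bore 20 x 20 mm, square to the nest's x and y. Origin: centre of the underside; z up
- leg_2: Grey landing leg upside down in the socket of nest_2: square stem 16 x 16 x 92 mm, round rubber foot 16 mm across and 8 mm thick on top, 40 g. Its x and y lie as the nest's. Origin: centre of the stem's lower end, at first on the socket floor, 16 mm above the nest's underside: 36 mm of it is inside, 64 mm stands out. z up along the leg. Whether its unseen snap tabs hold is not known
- leg_2_grip (a point): Point on the axis of leg_2, 70 mm above its lower end: a good grip height. When tugged, a sound leg first lifts through a free play of 1 to 9 mm, new each time; then its tabs catch, the sprung carriage gives, and the pull starts at about 3 N and grows about 6 N per mm (carriage stop at 6 mm). Let go, it sinks back. A broken leg slides out with only rubbing
- nest_2: Pull-test nest fixed to the bench: 100 x 100 x 8 mm base, four 52 mm corner posts, a 64 mm grey carriage floating on springs, on it an upturned black drone arm whose top is 52 mm above the nest's underside, beam and motor reaching 104 mm along the nest's +x, no higher. In the centre a leg socket opens upward, bore 20 x 20 mm, square to the nest's x and y. Origin: centre of the underside; z up
- tray: Open grey plastic scrap tray fixed to the bench, 150 x 150 mm and 40 mm high, walls and floor 4 to 5 mm; origin: centre of its underside, sides along x and y
- driver: Bystander: black screwdriver 160 mm long lying on the mat, handle to its -x
- flux: Bystander: small white bottle, 36 mm across, 75 mm tall; origin: centre of its underside
- parts_box: Bystander: clear parts box with three compartments, 60 x 110 x 28 mm; origin: centre of its underside

How it is judged:
On the way:
1. the sound leg, lifted by the fingers through its free play, is pulled against its nest with at least about 9 N for 0.6 s (contact force between leg_1 and nest_1 above 9 N and z of leg_1 in the frame of nest_1 above 0.0172 m and contact force between the fingers and leg_1 above 1 N and contact force between the fingers and nest_1 below 1 N), for 0.6 s.
At the end, for the whole second after the job is handed in: The leg that holds stands in its nest: upright (0.15 rad), centred (4 mm), within 8 mm of the socket floor. The leg that pulled out rests in the scrap tray, standing, leaning or lying, lower end within 71 mm and grip point within 90 mm of its centre along each side. Both are still (x of leg_1 in the frame of nest_1 between -0.004 and 0.004 m and y of leg_1 in the frame of nest_1 between -0.004 and 0.004 m and z of leg_1 in the frame of nest_1 below 0.024 m and angle between leg_1's own z axis and vertical below 0.15 rad and x of leg_2_grip in the frame of tray between -0.09 and 0.09 m and y of leg_2_grip in the frame of tray between -0.09 and 0.09 m and x of leg_2 in the frame of tray between -0.071 and 0.071 m and y of leg_2 in the frame of tray between -0.071 and 0.071 m and z of leg_2_grip in the frame of tray below 0.1 m and contact force between leg_2 and tray above 0.05 N and linear speed of each of leg_2, leg_1 below 0.05 m/s); the robot touches nothing.
It fails at once if a lifted leg pulls on its nest with more than 21 N ((contact force between leg_1 and nest_1 above 21 N and z of leg_1 in the frame of nest_1 above 0.0172 m) or (contact force between leg_2 and nest_2 above 21 N and z of leg_2 in the frame of nest_2 above 0.0172 m)).
It fails at once if the screwdriver, bottle or parts box is moved by more than 30 mm (distance of any of driver, flux, parts_box from where it was at the start of the episode above 0.03 m).
It also fails if it takes over 64 s, if anything falls off the work surface, if the arm or the gripper's body presses on something with over 40 N, if the wrist force passes 120 N, or if a joint passes its speed limit or range.

## Working session

There is one attempt and no reset: what is moved stays moved. The work goes in short steps, each a Python script; the robot and the scene stay as the last script left them, time stands still between calls to the robot, and variables do not carry over. Pictures are saved under pics/ and viewed, at most 10 in all, crops included, and the job is handed in when it is done.

```bash
ls; mkdir -p pics; python3 - <<'E'
from plant import robot
import cv2,numpy as np
print(robot.sense(), robot.nose_length)
for n in ("top","side"):
    f=robot.grab_frame(n); cv2.imwrite(f"pics/{n}0.png",f["image"][:,:,::-1])
    np.savez(f"{n}0.npz",**f)
    print(n,f["fx"],f["fy"],f["cx"],f["cy"],f["dist_coeffs"],f["R"],f["t"])
E
```

```text
pics
{'t': 0.0, 'joint_pos': array([-1.20087628,  0.46944153, -0.04857599,  1.53370096,  0.02409256,
        1.14098762, -0.08227617]), 'joint_velocities': array([ 0.00143   , -0.00109559, -0.00050577,  0.00205675, -0.00107721,
        0.00155207, -0.00037919]), 'effort': array([-1.55927966e-03, -5.10308003e+01, -4.73209633e-02, -2.37710792e+01,
        1.06336264e-02,  7.40010029e-03, -6.15244858e-06]), 'tcp_pos': array([0.2619028 , 0.62150734, 0.2412583 ]), 'tcp_rot': array([-3.13964186e+00,  7.34747310e-05,  2.74280828e+00]), 'wrist_force': array([ 0.02001255, -0.51032146,  0.18585924]), 'torque': array([-0.00552228, -0.01849479, -0.01472439]), 'gripper_force': 0.0, 'opening': 1.0023646624135905} 0.011
top 490.92316294686964 490.92316294686964 286.3426753293772 222.3772022431092 [0.00450738 0.         0.         0.         0.        ] [[-0.03061718 -0.99891389 -0.03512299]
 [-0.98990577  0.03516851 -0.13729436]
 [ 0.13838047  0.03056488 -0.98990739]] [0.0395046  0.592797   1.09901911]
side 434.8911907081168 434.8911907081168 280.9232191669399 210.79482579747972 [-0.10165713  0.          0.          0.          0.        ] [[ 0.99757062 -0.06647335  0.02083616]
 [-0.02062954 -0.56757864 -0.8230607 ]
 [ 0.06653776  0.82063133 -0.56757109]] [-0.59276295  0.09915245  0.84099279]
```

View pics/top0.png

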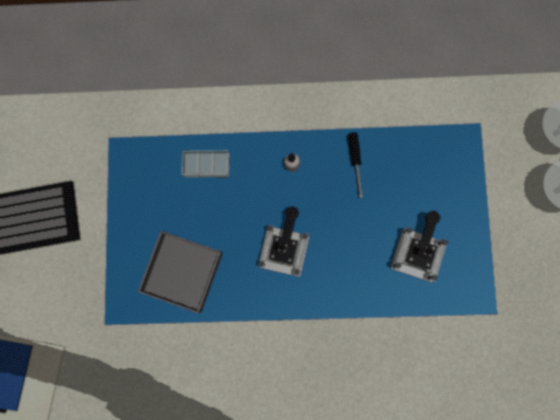

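View pics/side0.png

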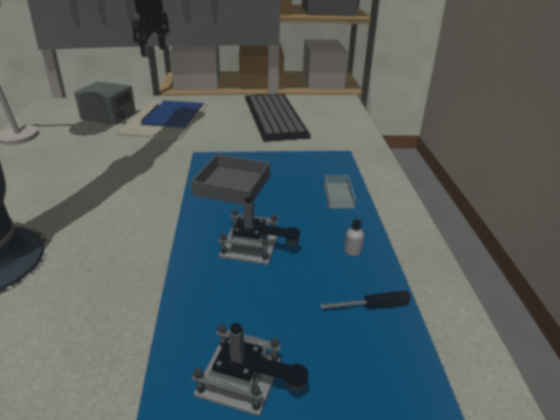

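Top view: nests near (284,250) and (420,253), each with its beam pointing up-image to a motor at (292,213) and (432,217). The tray is at (181,271), the box at (205,164), the flux at (291,162) and the driver at (356,165). In the side view the leg feet are at (248,200) and (235,328). Next I measure from depth and rays.

```bash
cat > h.py <<'E'
import numpy as np, cv2
def K(f): return np.array([[f["fx"],0,f["cx"]],[0,f["fy"],f["cy"]],[0,0,1.]])
def rays(f,uv):
    n=cv2.undistortPoints(np.float64(uv).reshape(-1,1,2),K(f),f["dist_coeffs"]).reshape(-1,2)
    return np.c_[n,np.ones(len(n))]@f["R"], -f["R"].T@f["t"]
def plane(f,uv,z):
    d,c=rays(f,uv); return c+d*((z-c[2])/d[:,2])[:,None]
def cloud(f):
    h,w=f["range_z"].shape; u,v=np.meshgrid(np.arange(w),np.arange(h))
    d,c=rays(f,np.c_[u.ravel(),v.ravel()]); P=c+d*f["range_z"].reshape(-1,1)
    P[f["range_z"].ravel()==0]=np.nan
    return P.reshape(h,w,3)
E
python3 - <<'E'
from h import *
for n in ("top","side"):
    f=dict(np.load(f"{n}0.npz")); P=cloud(f); Z=P[...,2]
    for nm,m in (("leg",(Z>.085)&(Z<.13)),("mid",(Z>.02)&(Z<.075))):
        m&=(P[...,0]>.3)&(P[...,0]<1)&(abs(P[...,1])<.7)
        k,l,s,c=cv2.connectedComponentsWithStats(m.astype(np.uint8))
        for i in range(1,k):
            if s[i,4]<8: continue
            Q=P[l==i]; r=cv2.minAreaRect(np.float32(Q[:,:2]))
            print(n,nm,s[i],"mean",Q.mean(0).round(3),"zmax",Q[:,2].max().round(3),"rect",np.round(r[0],4),np.round(r[1],3),round(r[2],1))
    m=(abs(P[...,0]-.7)<.1)&(abs(P[...,1])<.3)
    print(n,"table z",np.nanmedian(Z[m]))
for n in ("top","side"):
    im=cv2.imread(f"pics/{n}0.png")
    c=[im[190:315,130:240],im[195:295,245:325],im[195:295,375:465]] if n=="top" else [im[150:210,185:285],im[190:270,210:310],im[315:415,190:315]]
    cv2.imwrite(f"pics/{n}c.png",np.hstack([cv2.resize(x,(265,290),interpolation=cv2.INTER_CUBIC) for x in c]))
a,b=[cv2.imread(f"pics/{n}c.png") for n in("top","side")]
cv2.imwrite("pics/crops.png",np.clip(np.vstack([a,b])*1.6,0,255).astype(np.uint8))
E
```

```text
top leg [278 244   9   9  61] mean [0.529 0.028 0.113] zmax 0.123 rect [0.5295 0.0288] [0.016 0.015] 75.1
top leg [421 247  12  10  86] mean [ 0.51  -0.282  0.109] zmax 0.12 rect [ 0.5103 -0.2839] [0.017 0.016] 70.0
top mid [542 101  18  48 622] mean [ 0.797 -0.598  0.062] zmax 0.068 rect [ 0.7983 -0.5953] [0.042 0.111] 83.7
top mid [348 132  13  34 296] mean [ 0.77  -0.148  0.025] zmax 0.037 rect [ 0.7699 -0.1492] [0.081 0.024] 5.0
top mid [182 150  47  26 347] mean [0.749 0.212 0.027] zmax 0.035 rect [0.7485 0.2128] [0.111 0.062] 88.4
top mid [285 153  15  18 174] mean [0.734 0.002 0.05 ] zmax 0.075 rect [0.7387 0.0023] [0.034 0.032] 86.9
top mid [543 161  17  48 593] mean [ 0.657 -0.584  0.062] zmax 0.068 rect [ 0.6573 -0.5818] [0.038 0.109] 83.6
top mid [ 19 189  41  12 146] mean [0.685 0.618 0.022] zmax 0.028 rect [0.6842 0.6175] [0.02  0.097] 8.1
top mid [ 57 188   5   3  10] mean [0.698 0.57  0.022] zmax 0.023 rect [0.6977 0.5693] [0.011 0.006] 82.8
top mid [  6 195  14  10  48] mean [0.676 0.687 0.022] zmax 0.026 rect [0.6757 0.6835] [0.018 0.032] 12.8
top mid [  5 198  58  1
[... 1298 characters left out ...]
e mid [ 191  155   79   43 1255] mean [0.486 0.265 0.032] zmax 0.045 rect [0.4887 0.2699] [0.155 0.15 ] 69.2
side mid [324 175  32  27 387] mean [0.748 0.208 0.025] zmax 0.032 rect [0.7482 0.2118] [0.115 0.061] 88.1
side mid [ 219  209   81   47 1814] mean [0.546 0.012 0.047] zmax 0.075 rect [0.5559 0.0213] [0.101 0.152] 76.8
side mid [345 222  19  28 383] mean [ 0.738 -0.008  0.045] zmax 0.075 rect [ 0.7382 -0.0045] [0.027 0.036] 66.5
side mid [366 290  45  15 410] mean [ 0.772 -0.153  0.025] zmax 0.03 rect [ 0.7719 -0.1512] [0.08  0.021] 4.9
side mid [ 192  324  117   83 4067] mean [ 0.528 -0.301  0.048] zmax 0.075 rect [ 0.5368 -0.2946] [0.099 0.154] 69.4
side table z 0.001377127145146817
```

View pics/crops.png

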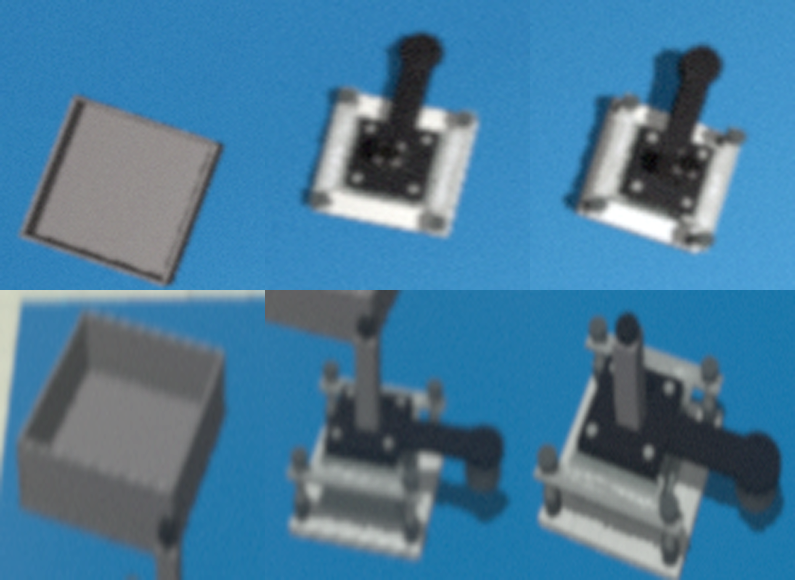

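The crops confirm the layout, and stereo and depth agree to about 2 mm. Nest A is at (0.530, 0.0285) with yaw −14.5°, nest B at (0.511, −0.285) with yaw −20.6°, and the tray at (0.4887, 0.2706) with yaw −20.9°. Sizes and heights (0.12 m feet, 153 mm length, 150 mm tray) match. I'll tug A first.

```bash
cat > tug.py <<'E'
import numpy as np
from plant import robot
NEST={"A":(.5298,.0285,np.radians(-14.6)),"B":(.511,-.285,np.radians(-20.6))}
def pose(x,y,z,yaw):
    c=[]
    for a in (yaw,yaw+np.pi,yaw-np.pi):
        q=robot.inverse_kinematics([x,y,z],[np.pi,0,a])
        if q is not None: c.append((abs(q[6]),a))
    return [np.pi,0,min(c)[1]]
def F(n=4):
    v=[]
    for i in range(n): v.append(robot.sense()["wrist_force"]); robot.sleep(.01)
    return np.mean(v,0)
def approach(k):
    x,y,yaw=NEST[k]; o=pose(x,y,.17,yaw)
    robot.goto([x,y,.17],o); robot.move_straight([x,y,.078],vel=.1)
    robot.sleep(.3); b=F(10); robot.grip(0.0,60); robot.sleep(.2)
    s=robot.sense(); print("base",b.round(2),"gripped",F().round(2),s["opening"],s["gripper_force"],s["tcp_pos"],"t",s["t"])
    return b
def tug(b):
    """slow pull; True if the leg holds"""
    p0=np.array(robot.sense()["tcp_pos"]); z=0; g=0
    while z<.0165:
        pull=-(F(3)-b)[2]
        if pull>11.8: break
        step=.0005 if pull<4 else min(.0004,max(.0001,(13-pull)/6000*.6))
        z+=step; robot.move_straight(p0+[0,0,z],vel=.006)
        print(f"{z*1e3:.2f}:{pull:.1f}",end=" ")
    pull=-(F(3)-b)[2]; print("\nend",z,pull,"t",robot.sense()["t"])
    if pull<9: return False,p0
    for i in range(7):
        robot.sleep(.2); print("hold",(-(F(2)-b)[2]).round(1),end=" ")
    robot.move_straight(p0,vel=.01)
    print("back",(F()-b).round(2),robot.sense()["t"]); return True,p0
E
python3 - <<'E'
from tug import *
b=approach("A"); ok,p0=tug(b); print(ok)
np.save("b.npy",b)
E
```

```text
base [ 0.04 -0.1   0.1 ] gripped [-0.1  -0.49  1.02] 0.17892761682765954 58.35107624530792 [0.52983823 0.0284514  0.07805491] t 4.7167
0.50:-0.6 1.00:0.0 1.50:0.7 2.00:0.3 2.50:0.9 3.00:0.8 3.50:0.7 4.00:0.9 4.50:0.7 5.00:0.4 5.50:1.2 6.00:0.6 6.50:0.1 7.00:0.7 7.50:0.5 8.00:0.1 8.50:0.4 9.00:0.2 9.50:0.3 10.00:0.4 10.50:0.7 11.00:0.8 11.50:0.6 12.00:0.8 12.50:0.8 13.00:-0.1 13.50:0.6 14.00:1.2 14.50:0.5 15.00:0.7 15.50:0.8 16.00:0.8 16.50:0.4 
end 0.01650000000000001 0.2977337381944939 t 13.85
False
```

A slid out with only its weight on the wrist, so it's the broken one. I'll carry it to the tray.

```bash
python3 - <<'E'
from tug import *
import cv2
p=np.array(robot.sense()["tcp_pos"]); robot.move_straight([p[0],p[1],.19],vel=.1)
s=robot.sense(); print(s["opening"],s["gripper_force"])
x,y=.4887,.2706; o=pose(x,y,.19,np.radians(-20.9))
robot.goto([x,y,.19],o)
f=robot.grab_frame("side"); 
hit=robot.move_straight([x,y,.069],vel=.08,contact_N=6); print(hit,robot.sense()["tcp_pos"])
robot.grip(0.6); robot.sleep(.2)
robot.move_straight([x,y,.19],vel=.12)
g=robot.grab_frame("side"); print(robot.sense()["t"])
cv2.imwrite("pics/tray.png",cv2.convertScaleAbs(np.hstack([h["image"][0:270,100:330,::-1] for h in(f,g)]),alpha=1.6))
E
```

```text
0.17824716717206904 58.34665238857269
False [0.48902852 0.27079816 0.06950049]
19.475
```

View pics/tray.png

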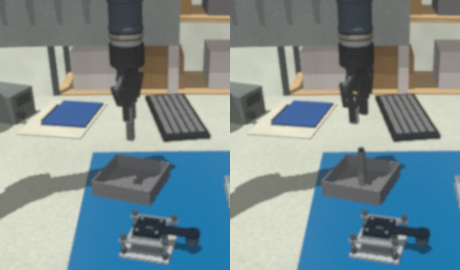

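The left frame shows the leg in the gripper. The right frame shows it standing in the middle of the tray (about (361,165) in the crop), and nest A is empty. Next I tug B.

```bash
python3 - <<'E'
from tug import *
import cv2
b=approach("B"); ok,p0=tug(b); print(ok)
if ok:
    robot.grip(0.7); robot.sleep(.3); robot.move_straight([p0[0],p0[1],.2],vel=.1); robot.sleep(.3)
    f=robot.grab_frame("side"); np.savez("end.npz",**f); print(robot.sense()["t"])
    cv2.imwrite("pics/end.png",cv2.convertScaleAbs(f["image"][:,:,::-1],alpha=1.6))
E
```

```text
base [0.06 0.24 0.14] gripped [-0.18  0.35  0.75] 0.18180071003656248 59.01896059513092 [ 0.51101278 -0.2849767   0.07801045] t 23.5417
0.50:-0.4 1.00:0.2 1.50:0.3 2.00:0.8 2.50:0.7 3.00:0.6 3.50:0.4 4.00:0.1 4.50:0.3 5.00:0.5 5.50:0.8 6.00:0.7 6.50:0.9 7.00:0.8 7.50:1.1 8.00:0.5 8.40:4.0 8.80:6.8 9.20:8.9 9.38:11.2 
end 0.00938327357431079 12.368582258448251 t 29.125
hold 13.5 hold 13.7 hold 13.4 hold 13.2 hold 14.0 hold 13.6 hold 14.0 back [-0.04 -0.71 -0.58] 31.7667
True
34.275
```

View pics/end.png

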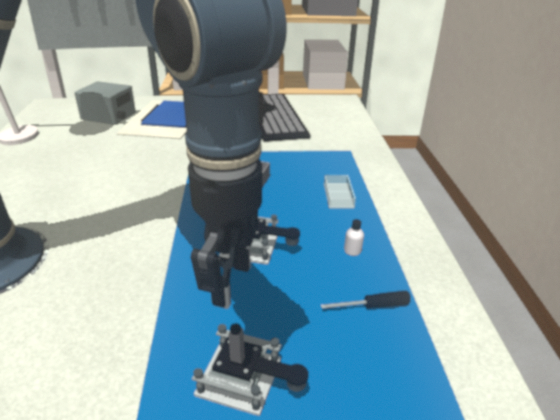

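Leg B held about 13.6 N for over a second. It stands in its nest again with its foot at (235,328), the same pixel as at the start, and the bystanders haven't moved. I'll hand in.

```bash
python3 - <<'E'
from plant import robot
print(robot.close_job())
E
```

```text
the job is handed in; nothing more can be done
None
```

I handed the job in at about 34 s: the leg at (0.511, −0.285) held about 13.6 N for over a second and is back in its nest, and the leg from (0.530, 0.029) slid out with only its weight and stood in the scrap tray when last seen, just after release; the verdict was not shown.

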